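# Collect spent filter cassettes from the gas module

### The job

Swing the dust cover of the gas module aside until its port is clear, take out every filter cassette that is in there (squeeze its orange snap tab inward while lifting it straight out) and set them all down in the steel tray, whichever way up. With all of them in the tray, swing the cover back fully over the port; leave the tray on the bench and knock over neither bottle.

Things in the scene. Friction and masses are not known exactly. Their poses are not given: they have to be found in the camera images.
- module: white and blue gas module, fixed, 150 (x) x 264 (y) x 103 mm high. Origin at the centre of its underside, z up. In its top the port: a well 110 x 224 x 40 mm deep, floor 63 mm above the bench, rim walls 20 mm thick. In that floor four cassette bays at x = 0, y = -84, -28, 28, 84 mm, cassettes' axes as the module's; handles stand 37 mm up in the well. 1.5 mm play round a cassette
- cover (a joint): swing of the dust cover (rad) about an upright pin: 0 = fully closed over the port, at its stop; grows as it turns clockwise seen from above, to the module's +y side, up to 1.9. At about 1.57 it lies wholly beside the port. May start slightly ajar (up to 0.2). Stays where it is left; about 0.5 N at the knob moves it
- cover_pin (a point): the cover's pin axis, at the cover's top face, over the module's +x +y corner (module frame x = 65, y = 122 mm, 111 mm above the bench). The cover is a white plate 150 x 264 x 5 mm, underside 106 mm above the bench, that turns level
- cover_knob (a point): centre of the top of the cover's blue round upright knob, 20 mm diameter and 34 mm tall, near the cover's free corner, 221 mm from the pin axis; top 145 mm above the bench
- cassette1: filter cassette, upright 95 mm tall, 0.13 to 0.26 kg, may be absent. Origin 47.5 mm above its underside; z up to the handle. Aluminium body 26 (x) x 36 (y) x 58 mm high, on it a grey handle block 26 x 30 x 37 mm, both from x = -9 to +17 mm. Orange sprung tab beside the handle, a plate at x = -21 to -17 mm, 24 mm wide, 1 mm lower at the top. Starts upright in its bay, origin 52.5 mm above the bench
- cassette2: the same kind of cassette; may be absent. The orange tab slides 7 mm inward (+x) with 2.5 N rising to 8 N and springs back. Its hook (x = -27 to -21, z = -9.5 to -1.5 mm) catches under a rigid lip of the module: unless the tab is fully pressed in, the cassette lifts only 2 mm
- cassette3: the same kind of cassette; may be absent. Pinching tab and handle together along x (38 mm over both, 31 mm when pressed, middle then at x = +1.5 mm; about 30 N is a good grip) frees it; lift it straight up while pinched, at least 100 mm to clear the rim
- cassette4: the same kind of cassette; may be absent
- tray: loose open steel tray, 300 (x) x 180 (y) x 28 mm high, walls and floor 4 mm thick. Origin at the centre of its underside, z up. It may get knocked aside
- amber_bottle: bystander: standing brown glass bottle, 150 mm tall, 68 mm diameter, origin at the centre of its underside
- media_bottle: bystander: standing clear glass bottle with a blue cap, 160 mm tall, 72 mm diameter, origin at the centre of its underside

How it is judged:
By the outcome, as a careful person would: the job done as asked, in the order asked, and still so for the second after the job is handed in, with the robot touching nothing.
Of cassette1, cassette2, cassette3, cassette4 only 3 to 4 are there at a start; the rules pass over those that are not, and their reading is None.
At some moment in a run one of tray may be knocked a few centimetres aside while the robot is not near it.
Once in a run the grip may slacken for a moment while it holds something.
It also fails if it takes over 208 s, if anything falls off the work surface, if the arm or the gripper's body presses on something with over 40 N, if the wrist force passes 120 N, or if a joint passes its speed limit or range.

### The arm

A 6-joint arm with a two-finger parallel gripper is mounted at the origin on the work surface. World frame = base frame: x ahead of the robot, y to its left, z up, the work surface at z = 0. Lengths are in m, angles in degrees, forces in N, time in s.
With the tool pointing down it reaches from about 0.275 to 0.775 m from the base axis. Payload 14.6 kg.
Tool frame: the origin (TCP) lies midway between the tips of the shut fingers; the grasp point (between the pads) lies env.tcp_to_grasp behind it (env.tcp_to_grasp is the distance from the TCP to the grasp point, in m); z points along the fingers, y is the line along which they close (so a half turn about z gives the same grasp; the last joint's range is limited). The gripper opens to 85 mm and grips with 20 to 120 N. Pads are 22 mm wide; open, the fingers measure 114 mm over their backs; the gripper's body (76 mm by 85 mm) begins 54 mm behind the grasp point. The pads swing forward as they close: fully open they stand 13 mm farther back than shut.
Start: joints at [63.638, 15.075, -2.767, 72.158, 0, 81.102], TCP at [0.158, 0.501, 0.231] pointing down, gripper open.
Joint ranges: [-151.79, 151.79], [-50.71, 97.33], [-67.44, 78.34], [-121.81, 120.89], [-77.56, 73.72], [-180, 180]. Speed limits (degrees/s): [108.29, 108.29, 147.25, 159.86, 180, 180].

### API

Orientations are given as a 3x3 rotation matrix whose columns are the frame's x, y, z axes.
In Python, from workcell import env gives the robot as it stands.
- The arm moves only by the tool step_arm, never from a script. Its argument "motion" is text: rows parted by semicolons, each of 7 numbers parted by spaces: the finger opening in mm, from 0 to 85.4, then the shift along the tool's x, y, z in mm, then the turn, a rotation vector about the tool's x, y, z in rad. A call has 1 to 5 rows; each row is the pose to reach, as a shift and turn from the pose commanded when the call began, along the tool's axes at that moment; what a row does not reach only later rows make up. A row lasts 1/8 s, in which the tool goes at most 62.5 mm and 10.7 degrees, less where a joint would pass 70% of its speed; a pose out of reach is approached as far as the arm can. A call with a gripper value outside its range is refused whole. The fingers move at their own pace and stop on an object; "grip_force" is the grip in N (left out, the last holds). Time passes only in rows, so rows that repeat a pose let the fingers close. It gives the time, the measured TCP pose, the force, the opening and the grip force at its end, in the units of the state.
- env.read_state(): the state, without advancing time (a new reading comes with each control period).
- env.grab_frame(name): name is "side" or "top"; returns (picture, depth): 384x512x3 uint8, red, green, blue; 384x512 float32, m along the optical axis (not along the pixel's ray), 0 where there is no reading.
- env.camera_info(name): a dict with "fx", "fy", "cx", "cy" (pixels), "world_from_camera" (4x4, takes a point from camera to world coordinates). Camera axes: x right, y up, looking along -z (the intrinsics and any distortion apply to the point x, -y, -z); pixel columns grow to the right and rows downward; lengths in m; the calibration is good to about 2 mm. A picture is of the moment at which its call begins. camera_info takes no time and is no camera call.
- env.job_done(): hands the job in; it is judged then, once.
The state is a dict: "time": time; "joint_pos": joint angles; "joint_vel": joint speeds; "tau": joint torques, N m; "tool_pos": TCP position; "orientation": TCP orientation; "force": force on the tool from outside, world axes, zero at the start; "torque": the same for the moment, N m; "gripper_width": opening from 0.0 (shut) to 1.0 (fully open); "gripper_force": force on a finger pad.
Only numpy, scipy, OpenCV 4.12 (cv2) and the standard library are available. Lean on these libraries where they do the work, as an engineer would, in place of code of your own. Each camera call takes 0.05 s, during which the arm holds its last target. There are 200 camera calls.

## Working session

There is one attempt and no reset: what is moved stays moved. The work goes in short steps, Python scripts to look and compute and a tool call to move; the robot and the scene stay as the last step left them, time stands still between calls to the robot, and variables do not carry over. Pictures are saved under pics/ and viewed, at most 14 in all, crops included, and the job is handed in when it is done.

Besides the shell and the picture viewer there is one more tool, called after "Request:" as name(argument=value, ...) on one line, values as JSON. step_arm: Moves the arm, as the interface text tells. Its arguments: {"type":"object","properties":{"motion":{"type":"string"},"grip_force":{"type":"number"}},"required":["motion"]}

```bash
ls; mkdir -p pics; cat > h.py <<'E'
import numpy as np,cv2
from workcell import env
def P(name,u,v,d):
    c=env.camera_info(name);T=np.array(c["world_from_camera"])
    p=np.array([(u-c["cx"])/c["fx"]*d,-(v-c["cy"])/c["fy"]*d,-d,1]);return (T@p)[:3]
def cloud(name,dep):
    v,u=np.mgrid[:dep.shape[0],:dep.shape[1]]
    c=env.camera_info(name);T=np.array(c["world_from_camera"])
    p=np.stack([(u-c["cx"])/c["fx"]*dep,-(v-c["cy"])/c["fy"]*dep,-dep],-1)
    return p@T[:3,:3].T+T[:3,3]
def pz(name,u,v,z):
    "pixel -> world at height z"
    a=P(name,u,v,0.0);b=P(name,u,v,1.0);return a+(b-a)*(z-a[2])/(b[2]-a[2])
def snap(name,fn,crop=None,s=1.5):
    im,d=env.grab_frame(name);np.save('pics/'+fn+'.npy',d);o=im
    if crop: x0,y0,x1,y1=crop;o=im[y0:y1,x0:x1]
    o=cv2.resize(o,None,fx=s,fy=s,interpolation=cv2.INTER_CUBIC)
    cv2.imwrite('pics/'+fn+'.png',o[...,::-1]);return im,d
def st():
    s=env.read_state();print({k:np.round(s[k],4).tolist() for k in s if k not in('tau','joint_vel')});return s
E
python3 - <<'E'
from h import *
print(env.tcp_to_grasp)
for n in('side','top'):
    c=env.camera_info(n);print({k:np.round(c[k],3).tolist() for k in c})
    snap(n,n+'0')
st()
E
```

```text
pics
0.0187
{'fx': 381.052, 'fy': 381.052, 'cx': 250.099, 'cy': 184.107, 'world_from_camera': [[0.811, 0.35, -0.469, 0.164], [-0.585, 0.459, -0.668, -0.556], [-0.018, 0.816, 0.577, 0.662], [0.0, 0.0, 0.0, 1.0]]}
{'fx': 362.048, 'fy': 362.048, 'cx': 254.533, 'cy': 189.007, 'world_from_camera': [[0.028, 0.998, -0.058, 0.585], [-0.999, 0.029, 0.014, 0.091], [0.016, 0.058, 0.998, 1.147], [0.0, 0.0, 0.0, 1.0]]}
{'time': 0.1, 'joint_pos': [63.6347, 15.0963, -2.7998, 72.1577, -0.0011, 81.1014], 'tool_pos': [0.1575, 0.5006, 0.2309], 'orientation': [[-0.9539, 0.3002, -0.0004], [0.3002, 0.9539, -0.0008], [0.0001, -0.0009, -1.0]], 'force': [0.1528, -0.3653, 0.0836], 'torque': [0.0137, 0.0054, 0.0154], 'gripper_force': 0.0, 'gripper_width': 0.9997}
```

View pics/top0.png

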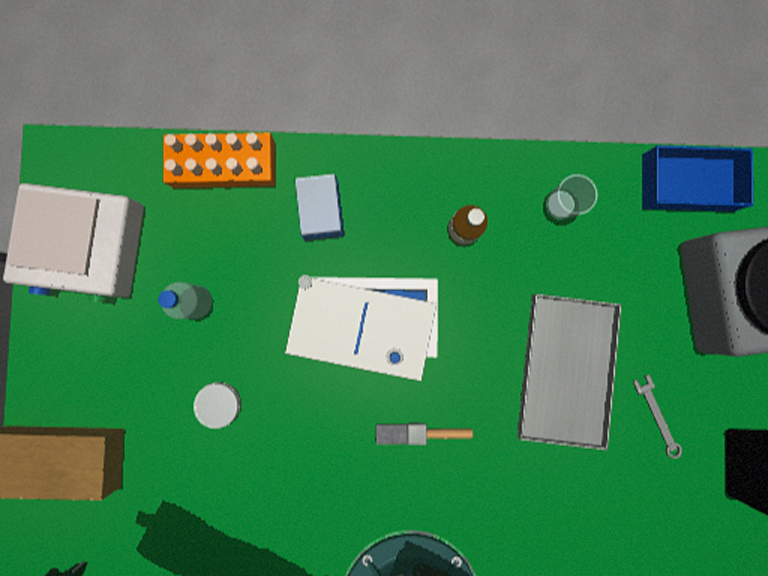

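View pics/side0.png

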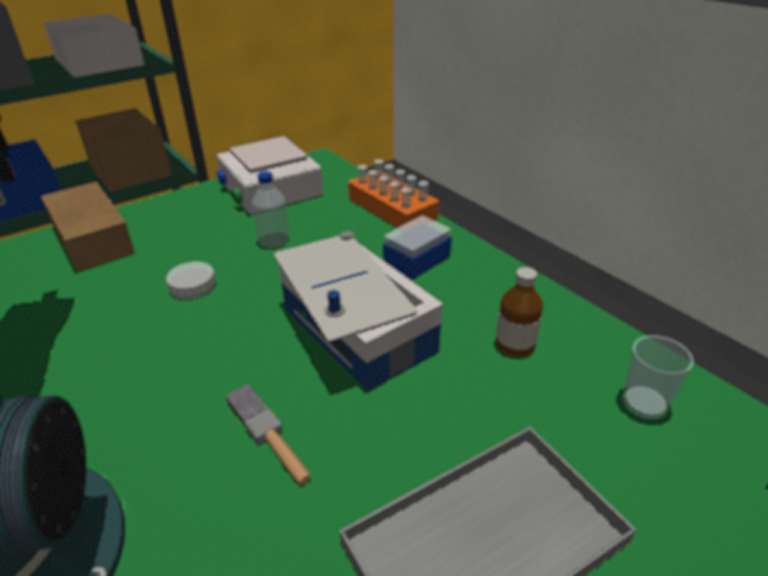

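```bash
python3 - <<'E'
from h import *
f=lambda n,u,v,z:pz(n,u/1.5,v/1.5,z).round(4)
pin=f('top',305,283,.111);kn=f('top',395,357,.145)
print('pin',pin,'knob',kn,np.linalg.norm((kn-pin)[:2]))
print('knob side',f('side',334,294,.145))
A=f('top',438,279,.103);B=f('top',438,357,.103);print('corners -y +x,-x',A,B)
print('tray',[f('top',*q,.028) for q in((535,295),(620,304),(606,449),(519,439))])
print('media',f('top',167,299,.16),'amber',f('top',476,217,.15))
print('arm cover corner',f('top',422,380,.111),f('top',286,353,.111),f('top',437,300,.111))
# depth under the module: knob via depth
d=np.load('pics/top0.npy');c=cloud('top',d)
m=(c[...,2]>.13)&(c[...,0]>.35)&(c[...,0]<.6)&(abs(c[...,1]+0)<.2);print(c[m].mean(0),m.sum(), c[m][:,2].max())
E
```

```text
pin [0.6427 0.2228 0.111 ] knob [0.5096 0.0489 0.145 ] 0.21899045641305923
knob side [0.5076 0.0432 0.145 ]
corners -y +x,-x [ 0.6583 -0.032   0.103 ] [ 0.5087 -0.0353  0.103 ]
tray [array([ 0.6362, -0.2428,  0.028 ]), array([ 0.6225, -0.4201,  0.028 ]), array([ 0.3257, -0.392 ,  0.028 ]), array([ 0.3414, -0.2134,  0.028 ])]
media [0.6039 0.4643 0.16  ] amber [ 0.7725 -0.0946  0.15  ]
arm cover corner [ 0.4652 -0.0049  0.111 ] [0.5091 0.2539 0.111 ] [ 0.6175 -0.03    0.111 ]
[0.5813279  0.08900044 1.09370864] 805 1.1472615973576026
```

Request:
step_arm(motion="50 -50 -35 0 0 0 -0.15; 50 -100 -70 0 0 0 -0.3054; 50 -150 -105 0 0 0 -0.3054; 50 -200 -140 0 0 0 -0.3054; 50 -240 -168 0 0 0 -0.3054")

```text
time: 0.72
tool_pos: [0.3369, 0.2666, 0.2312]
orientation: [[-1.0, 0.0, -0.0], [0.0, 1.0, -0.0], [0.0, -0.0, -1.0]]
force: [-0.5, 0.5, -0.7]
gripper_width: 0.588
gripper_force: 0.0
```

Request:
step_arm(motion="50 -40 -50 0 0 0 0; 50 -80 -100 10 0 0 0; 50 -120 -150 30 0 0 0; 50 -160 -200 50 0 0 0; 50 -172 -220 55 0 0 0")

```text
time: 1.35
tool_pos: [0.5091, 0.0463, 0.1749]
orientation: [[-1.0, 0.001, -0.001], [0.001, 1.0, -0.0], [0.001, -0.0, -1.0]]
force: [-0.3, 0.7, 1.4]
gripper_width: 0.586
gripper_force: 0.0
```

```bash
python3 - <<'E'
from h import *
snap('side','s1',(150,100,350,250),4);st()
E
```

```text
{'time': 1.4, 'joint_pos': [-4.1415, 15.3431, -11.4712, 63.2659, -0.061, -4.012], 'tool_pos': [0.5106, 0.0441, 0.1741], 'orientation': [[-1.0, 0.0023, -0.0015], [0.0023, 1.0, -0.001], [0.0015, -0.001, -1.0]], 'force': [1.5639, -3.3807, -1.7278], 'torque': [-0.1796, 0.0165, 0.0329], 'gripper_force': 0.0, 'gripper_width': 0.5849}
```

View pics/s1.png

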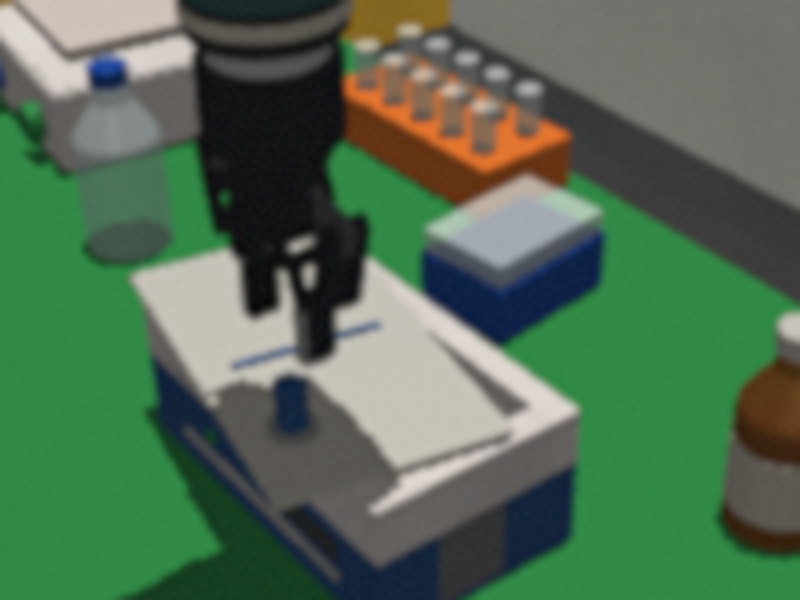

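Request:
step_arm(motion="50 0 0 30 0 0 0; 50 0 0 58 0 0 0; 50 0 0 58 0 0 0; 0 0 0 58 0 0 0; 0 0 0 58 0 0 0", grip_force=25)

```text
time: 2.02
tool_pos: [0.509, 0.0488, 0.1195]
orientation: [[-1.0, -0.001, 0.002], [-0.001, 1.0, 0.0], [-0.002, 0.0, -1.0]]
force: [-0.5, 0.0, 2.8]
gripper_width: 0.22
gripper_force: 25.1
```

Request:
step_arm(motion="0 0 0 0 0 0 0; 0 0 0 0 0 0 0")

```text
time: 2.28
tool_pos: [0.509, 0.0488, 0.1194]
orientation: [[-1.0, -0.001, 0.002], [-0.001, 1.0, 0.0], [-0.002, 0.0, -1.0]]
force: [0.2, 2.0, 7.3]
gripper_width: 0.226
gripper_force: 25.4
```

Request:
step_arm(motion="0 24.4 21.7 -3 0 0 0; 0 45.1 46.4 -3 0 0 0; 0 62.1 74.2 -3 0 0 0; 0 74.7 103.9 -3 0 0 0; 0 82.9 135.5 -3 0 0 0")

```text
time: 2.9
tool_pos: [0.4238, 0.1845, 0.1212]
orientation: [[-1.0, -0.0, -0.001], [-0.0, 1.0, -0.001], [0.001, -0.001, -1.0]]
force: [3.9, -0.2, -9.3]
gripper_width: 0.223
gripper_force: 26.4
```

Request:
step_arm(motion="0 3.4 32.4 0 0 0 0; 0 2 64.6 0 0 0 0; 0 -4.1 96.6 0 0 0 0; 0 -14.7 127 0 0 0 0; 0 -29.9 155.9 0 0 0 0")

```text
time: 3.52
tool_pos: [0.4549, 0.3408, 0.1216]
orientation: [[-1.0, -0.001, -0.0], [-0.001, 1.0, -0.001], [0.0, -0.001, -1.0]]
force: [4.0, -4.8, 0.9]
gripper_width: 0.226
gripper_force: 26.9
```

Request:
step_arm(motion="0 0 0 0 0 0 0; 0 0 0 0 0 0 0; 45 0 0 0 0 0 0; 45 0 0 0 0 0 0; 45 0 0 -60 0 0 0")

```text
time: 4.15
tool_pos: [0.4532, 0.3384, 0.1789]
orientation: [[-1.0, 0.0, -0.006], [0.0, 1.0, -0.004], [0.006, -0.004, -1.0]]
force: [0.2, 0.5, 0.7]
gripper_width: 0.524
gripper_force: 0.0
```

Request:
step_arm(motion="45 0 0 -50 0 0 0; 45 50 0 -80 0 0 0; 45 80 0 -80 0 0 0")

```text
time: 4.53
tool_pos: [0.3744, 0.3399, 0.2636]
orientation: [[-1.0, -0.0, 0.003], [-0.0, 1.0, 0.002], [-0.003, 0.002, -1.0]]
force: [-0.1, 0.2, -0.2]
gripper_width: 0.531
gripper_force: 0.0
```

```bash
python3 - <<'E'
from h import *
snap('top','t2',(170,160,310,270),5)
snap('side','s2',(150,120,330,260),4)
E
```

```text
(no output)
```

View pics/t2.png

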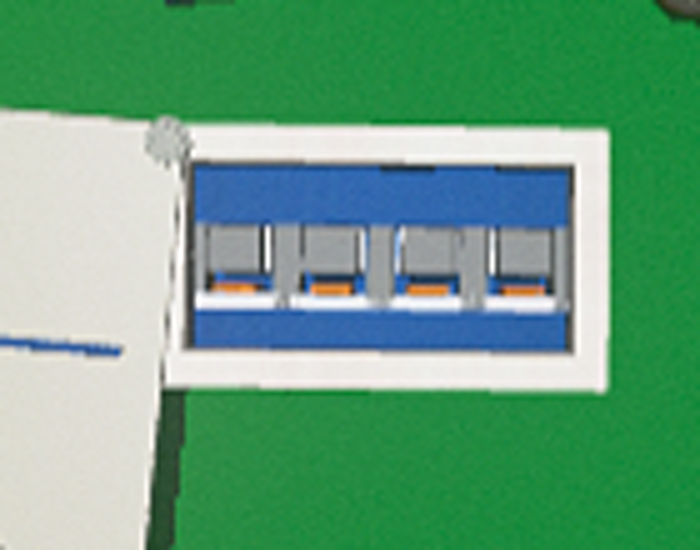

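```bash
python3 - <<'E'
from h import *
g=lambda u,v,z:pz('top',170+(u+.5)/5-.5,160+(v+.5)/5-.5,z)
a=np.deg2rad(1.26);R=np.array([[np.cos(a),-np.sin(a)],[np.sin(a),np.cos(a)]]);C=np.array([.5804,.0994])
cor=[g(*q,.103)[:2] for q in((607,129),(606,391),(190,163),(573,166),(571,352),(188,349))]
mod=np.array([(75,-132),(-75,-132),(55,112),(55,-112),(-55,-112),(-55,112)])/1e3
A=mod-mod.mean(0);B=np.array(cor)-np.mean(cor,0)
U,S,V=np.linalg.svd(A.T@B);R=(U@V).T;C=np.mean(cor,0)-R@mod.mean(0)
print('yaw',np.rad2deg(np.arctan2(R[1,0],R[0,0])),C,(B-A@R.T).round(4).tolist())
for (l,r),ym in zip([(207,265),(302,362),(402,459),(497,555)],(84,28,-28,-84)):
    p=(g(l,226,.1)+g(r,275,.1))[:2]/2;print('handle',p.round(4),'exp',(C+R@[.004,ym/1e3]).round(4),'grip',(C+R@[.0015,ym/1e3]).round(4))
E
```

```text
yaw 1.1006217220634704 [0.58213256 0.10032014] [[0.0003, 0.0012], [-0.0005, 0.0013], [-0.0017, -0.0021], [-0.0013, 0.0008], [0.0016, 0.0016], [0.0017, -0.0027]]
handle [0.5837 0.1833] exp [0.5845 0.1844] grip [0.582  0.1843]
handle [0.5853 0.128 ] exp [0.5856 0.1284] grip [0.5831 0.1283]
handle [0.5869 0.0712] exp [0.5867 0.0724] grip [0.5842 0.0724]
handle [0.5884 0.016 ] exp [0.5877 0.0164] grip [0.5852 0.0164]
```

View pics/s2.png

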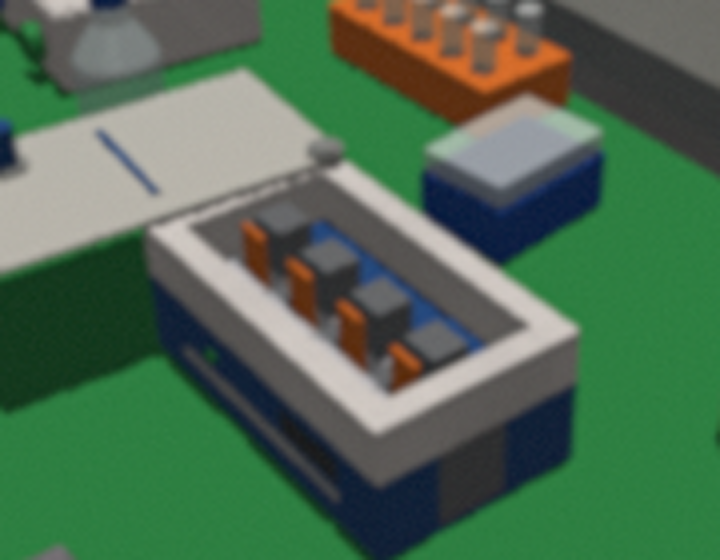

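Request:
step_arm(motion="60 -21 -32 0 0 0 0.185; 60 -42 -65 0 0 0 0.37; 60 -63 -97 0 0 0 0.555; 60 -84 -129 0 0 0 0.74; 60 -105 -162 0 0 0 0.925", grip_force=30)

```text
time: 5.25
tool_pos: [0.4812, 0.1763, 0.261]
orientation: [[-0.597, 0.802, -0.0], [0.802, 0.597, -0.0], [-0.0, -0.0, -1.0]]
force: [0.3, 0.4, 0.5]
gripper_width: 0.699
gripper_force: 0.0
```

Request:
step_arm(motion="60 -48 -3 0 0 0 0.17; 60 -96 -6 0 0 0 0.34; 60 -144 -10 0 0 0 0.51; 60 -192.6 -13 0 0 0 0.625; 60 -192.6 -13 0 0 0 0.625")

```text
time: 5.88
tool_pos: [0.5873, 0.0131, 0.2601]
orientation: [[-0.016, 1.0, -0.001], [1.0, 0.016, -0.001], [-0.001, -0.001, -1.0]]
force: [-0.9, 0.2, -1.0]
gripper_width: 0.706
gripper_force: 0.0
```

Request:
step_arm(motion="60 0 0 0 0 0 0; 60 0 0 0 0 0 0")

```text
time: 6.12
tool_pos: [0.5854, 0.0171, 0.2614]
orientation: [[-0.023, 1.0, 0.0], [1.0, 0.023, 0.0], [0.0, 0.0, -1.0]]
force: [-0.3, 0.4, -0.5]
gripper_width: 0.704
gripper_force: 0.0
```

Request:
step_arm(motion="60 -1 -0.5 60 0 0 0; 60 -1 -0.5 115 0 0 0; 60 -1 -0.5 150 0 0 0; 60 -1 -0.5 175 0 0 0; 60 -1 -0.5 193 0 0 0")

```text
time: 6.75
tool_pos: [0.5846, 0.0163, 0.0674]
orientation: [[-0.023, 1.0, -0.001], [1.0, 0.023, 0.0], [0.0, -0.001, -1.0]]
force: [0.5, -0.1, 1.3]
gripper_width: 0.701
gripper_force: 0.0
```

Request:
step_arm(motion="60 0 0 0 0 0 0; 15 0 0 0 0 0 0; 15 0 0 0 0 0 0; 15 0 0 0 0 0 0; 15 0 0 0 0 0 0")

```text
time: 7.38
tool_pos: [0.5855, 0.0156, 0.0694]
orientation: [[-0.022, 1.0, 0.001], [1.0, 0.022, 0.0], [0.0, 0.001, -1.0]]
force: [-3.4, 2.0, 6.3]
gripper_width: 0.347
gripper_force: 29.2
```

Request:
step_arm(motion="15 0 0 -10 0 0 0; 15 0 0 -40 0 0 0; 15 0 0 -75 0 0 0; 15 0 0 -110 0 0 0; 15 0 0 -130 0 0 0")

```text
time: 8.0
tool_pos: [0.5858, 0.0154, 0.201]
orientation: [[-0.021, 1.0, 0.003], [1.0, 0.021, -0.0], [-0.0, 0.003, -1.0]]
force: [-0.3, 1.3, -2.1]
gripper_width: 0.355
gripper_force: 18.2
```

Request:
step_arm(motion="15 0 0 0 0 0 0; 15 0 0 0 0 0 0")

```text
time: 8.25
tool_pos: [0.585, 0.0154, 0.1976]
orientation: [[-0.021, 1.0, -0.001], [1.0, 0.021, 0.0], [0.0, -0.001, -1.0]]
force: [-0.0, -0.5, -2.5]
gripper_width: 0.347
gripper_force: 35.6
```

```bash
python3 - <<'E'
from h import *
snap('side','s3',(150,100,470,340),2.5)
im,d=env.grab_frame('top');cv2.imwrite('pics/t3.png',im[...,::-1])
E
```

```text
(no output)
```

View pics/s3.png

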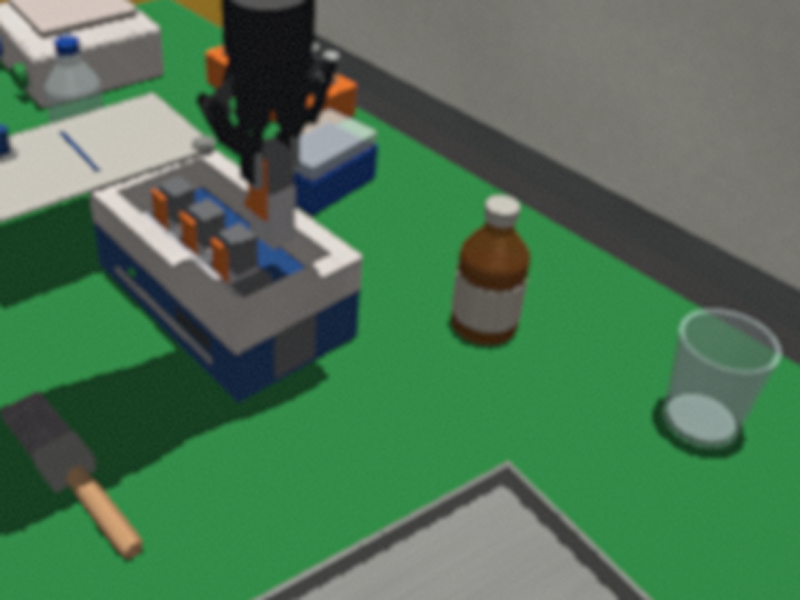

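```bash
cat >> h.py <<'E'
def tray():
    "tray centre and corners (rim) in the top view"
    im,d=env.grab_frame('top');r=im[170:330,310:450].astype(int)
    m=((r.max(2)-r.min(2))<40).astype(np.uint8)
    m=cv2.morphologyEx(m,cv2.MORPH_OPEN,np.ones((9,9)))
    c=max(cv2.findContours(m,cv2.RETR_EXTERNAL,cv2.CHAIN_APPROX_NONE)[0],key=cv2.contourArea)
    b=cv2.boxPoints(cv2.minAreaRect(c))+[310,170]
    w=np.array([pz('top',*q,.02)[:2] for q in b]);print('tray',w.mean(0).round(3),w.round(3).tolist());return im
E
python3 -c "
from h import *
tray();st()"
```

```text
tray [ 0.482 -0.317] [[0.337, -0.209], [0.64, -0.236], [0.626, -0.427], [0.323, -0.397]]
{'time': 8.4, 'joint_pos': [-6.462, 21.7031, 1.8812, 70.2636, -0.0014, 82.3124], 'tool_pos': [0.5848, 0.0155, 0.1974], 'orientation': [[-0.0214, 0.9998, -0.0015], [0.9998, 0.0214, 0.0001], [0.0002, -0.0015, -1.0]], 'force': [-0.3962, -0.1252, -2.392], 'torque': [0.0003, 0.037, 0.0364], 'gripper_force': 35.5792, 'gripper_width': 0.3462}
```

Request:
step_arm(motion="15 -40 -6 -5 0 0 0; 15 -90 -13 -5 0 0 0; 15 -145 -21 -5 0 0 0; 15 -200 -29 -5 0 0 0; 15 -255 -36 -5 0 0 0", grip_force=40)

```text
time: 9.02
tool_pos: [0.5541, -0.2419, 0.2027]
orientation: [[-0.021, 1.0, -0.001], [1.0, 0.021, 0.0], [0.0, -0.001, -1.0]]
force: [1.6, -0.2, -1.8]
gripper_width: 0.339
gripper_force: 42.1
```

Request:
step_arm(motion="15 -50 -7 0 0 0 0; 15 -90 -13 0 0 0 0; 15 -120 -17 0 0 0 0; 15 -120 -17 20 0 0 0; 15 -120 -17 60 0 0 0")

```text
time: 9.65
tool_pos: [0.5406, -0.3616, 0.1429]
orientation: [[-0.021, 1.0, 0.001], [1.0, 0.021, -0.001], [-0.001, 0.001, -1.0]]
force: [0.6, -0.7, -2.6]
gripper_width: 0.345
gripper_force: 42.0
```

```bash
python3 - <<'E'
from h import *
st();snap('side','s4',(260,190,512,384),2.5)
E
```

```text
{'time': 9.65, 'joint_pos': [-40.9468, 29.3149, 6.1351, 66.7163, 0.0023, 47.8732], 'tool_pos': [0.5406, -0.3616, 0.1429], 'orientation': [[-0.0206, 0.9998, 0.0014], [0.9998, 0.0206, -0.0012], [-0.0012, 0.0014, -1.0]], 'force': [0.5834, -0.6558, -2.5671], 'torque': [-0.0056, 0.0234, 0.0337], 'gripper_force': 42.0336, 'gripper_width': 0.3447}
```

View pics/s4.png

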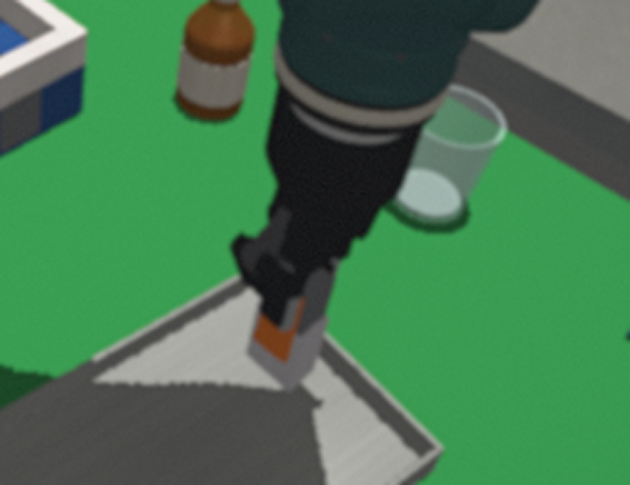

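Request:
step_arm(motion="15 0 0 40 0 0 0; 15 0 0 62 0 0 0; 15 0 0 69 0 0 0; 15 0 0 72 0 0 0; 15 0 0 72 0 0 0")

```text
time: 10.32
tool_pos: [0.5406, -0.3609, 0.0721]
orientation: [[-0.021, 1.0, 0.001], [1.0, 0.021, -0.001], [-0.001, 0.001, -1.0]]
force: [0.2, 0.3, -1.9]
gripper_width: 0.342
gripper_force: 42.0
```

Request:
step_arm(motion="15 0 0 1.5 0 0 0; 15 0 0 3 0 0 0; 15 0 0 4 0 0 0; 15 0 0 4 0 0 0")

```text
time: 10.82
tool_pos: [0.5407, -0.3609, 0.0686]
orientation: [[-0.021, 1.0, 0.001], [1.0, 0.021, -0.001], [-0.001, 0.001, -1.0]]
force: [-2.4, 2.1, 12.2]
gripper_width: 0.34
gripper_force: 46.1
```

Request:
step_arm(motion="30 0 0 0 0 0 0; 45 0 0 0 0 0 0; 60 0 0 0 0 0 0; 60 0 0 0 0 0 0; 60 0 0 -40 0 0 0")

```text
time: 11.45
tool_pos: [0.5391, -0.3596, 0.1053]
orientation: [[-0.021, 1.0, -0.004], [1.0, 0.021, 0.003], [0.003, -0.004, -1.0]]
force: [0.4, -0.5, 0.3]
gripper_width: 0.705
gripper_force: 0.0
```

Request:
step_arm(motion="60 0 0 -50 0 0 0; 60 0 0 -100 0 0 0; 60 60 5 -110 0 0 0; 60 120 12 -110 0 0 0; 60 180 20 -110 0 0 0", grip_force=30)

```text
time: 12.08
tool_pos: [0.5564, -0.1786, 0.2175]
orientation: [[-0.021, 1.0, 0.001], [1.0, 0.021, -0.0], [-0.0, 0.001, -1.0]]
force: [0.9, -0.1, -0.3]
gripper_width: 0.705
gripper_force: 0.0
```

Request:
step_arm(motion="60 55 8 0 0 0 0; 60 110 15 0 0 0 0; 60 165 22 0 0 0 0; 60 220 29 0 0 0 0; 60 250.5 33 0 0 0 0")

```text
time: 12.7
tool_pos: [0.584, 0.0734, 0.2173]
orientation: [[-0.023, 1.0, 0.0], [1.0, 0.023, 0.0], [0.0, 0.0, -1.0]]
force: [-0.0, -0.2, 0.3]
gripper_width: 0.703
gripper_force: 0.0
```

Request:
step_arm(motion="60 0 0 0 0 0 0; 60 0 0 30 0 0 0")

```text
time: 12.95
tool_pos: [0.5852, 0.0706, 0.1884]
orientation: [[-0.022, 1.0, 0.004], [1.0, 0.022, -0.0], [-0.0, 0.004, -1.0]]
force: [0.5, -0.4, -1.1]
gripper_width: 0.704
gripper_force: 0.0
```

```bash
python3 - <<'E'
from h import *
st();im=tray();cv2.imwrite('pics/t5.png',cv2.resize(im[150:330,170:450],None,fx=2.5,fy=2.5)[...,::-1])
E
```

```text
{'time': 12.95, 'joint_pos': [-1.0304, 22.126, 1.138, 68.8085, -0.0142, 87.7225], 'tool_pos': [0.5852, 0.0706, 0.1884], 'orientation': [[-0.0218, 0.9998, 0.0035], [0.9998, 0.0218, -0.0003], [-0.0004, 0.0035, -1.0]], 'force': [0.4882, -0.3945, -1.0789], 'torque': [-0.0624, 0.017, 0.062], 'gripper_force': 0.0, 'gripper_width': 0.7037}
tray [ 0.475 -0.348] [[0.33, -0.239], [0.633, -0.267], [0.619, -0.459], [0.316, -0.428]]
```

View pics/t5.png

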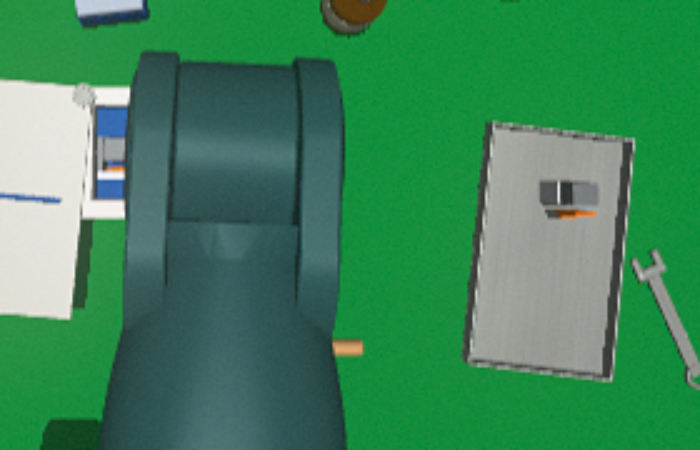

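Request:
step_arm(motion="60 0 0 40 0 0 0; 60 0 0 80 0 0 0; 60 0 0 105 0 0 0; 60 0 0 118 0 0 0; 60 0 0 118 0 0 0")

```text
time: 13.62
tool_pos: [0.584, 0.0704, 0.0692]
orientation: [[-0.021, 1.0, -0.001], [1.0, 0.021, -0.0], [-0.0, -0.001, -1.0]]
force: [0.5, 0.2, 1.1]
gripper_width: 0.699
gripper_force: 0.0
```

Request:
step_arm(motion="60 0 0 0 0 0 0; 15 0 0 0 0 0 0; 15 0 0 0 0 0 0; 15 0 0 0 0 0 0; 15 0 0 0 0 0 0", grip_force=35)

```text
time: 14.25
tool_pos: [0.5844, 0.0709, 0.0701]
orientation: [[-0.021, 1.0, 0.001], [1.0, 0.021, -0.0], [-0.0, 0.001, -1.0]]
force: [-2.9, 0.2, 8.4]
gripper_width: 0.343
gripper_force: 34.0
```

Request:
step_arm(motion="15 0 0 -10 0 0 0; 15 0 0 -40 0 0 0; 15 0 0 -75 0 0 0; 15 0 0 -110 0 0 0; 15 0 0 -130 0 0 0")

```text
time: 14.88
tool_pos: [0.5845, 0.0709, 0.2017]
orientation: [[-0.021, 1.0, 0.002], [1.0, 0.021, -0.0], [-0.0, 0.002, -1.0]]
force: [0.0, -0.5, -2.3]
gripper_width: 0.343
gripper_force: 36.0
```

Request:
step_arm(motion="15 0 0 0 0 0 0; 15 -45 -10 0 0 0 0; 15 -95 -25 0 0 0 0; 15 -145 -45 0 0 0 0; 15 -195 -65 0 0 0 0", grip_force=40)

```text
time: 15.5
tool_pos: [0.5221, -0.1267, 0.1983]
orientation: [[-0.022, 1.0, -0.001], [1.0, 0.022, 0.001], [0.001, -0.001, -1.0]]
force: [1.4, 0.4, -2.0]
gripper_width: 0.341
gripper_force: 41.4
```

Request:
step_arm(motion="15 -50 -25 0 0 0 0; 15 -100 -50 0 0 0 0; 15 -150 -75 0 0 0 0; 15 -200 -100 0 0 0 0; 15 -257 -119 0 0 0 0")

```text
time: 16.12
tool_pos: [0.4084, -0.3859, 0.1985]
orientation: [[-0.021, 1.0, -0.001], [1.0, 0.021, 0.001], [0.001, -0.001, -1.0]]
force: [1.6, -0.6, -1.1]
gripper_width: 0.343
gripper_force: 41.4
```

Request:
step_arm(motion="15 0 0 0 0 0 0; 15 0 0 0 0 0 0")

```text
time: 16.38
tool_pos: [0.4094, -0.3845, 0.1983]
orientation: [[-0.021, 1.0, -0.001], [1.0, 0.021, 0.001], [0.001, -0.001, -1.0]]
force: [0.2, 0.5, -2.5]
gripper_width: 0.342
gripper_force: 41.3
```

```bash
python3 - <<'E'
from h import *
st();snap('side','s6',(200,100,512,384),2.2)
E
```

```text
{'time': 16.375, 'joint_pos': [-51.5182, 19.3989, -1.5687, 69.1312, 0.0099, 37.2888], 'tool_pos': [0.4094, -0.3845, 0.1983], 'orientation': [[-0.0208, 0.9998, -0.0009], [0.9998, 0.0208, 0.0015], [0.0015, -0.0009, -1.0]], 'force': [0.2195, 0.4567, -2.5125], 'torque': [0.017, -0.0083, -0.0144], 'gripper_force': 41.3423, 'gripper_width': 0.3424}
```

View pics/s6.png

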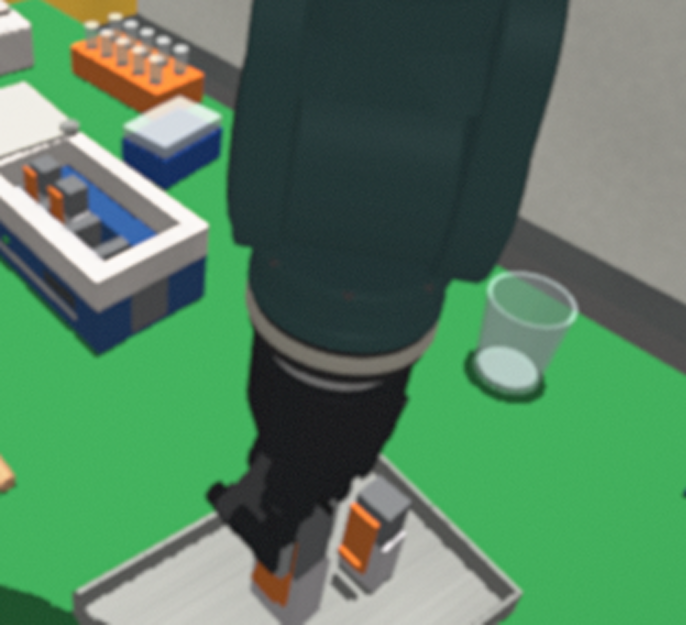

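Request:
step_arm(motion="15 0 0 50 0 0 0; 15 0 0 95 0 0 0; 15 0 0 118 0 0 0; 15 0 0 126 0 0 0; 15 0 0 129.5 0 0 0")

```text
time: 17.05
tool_pos: [0.4103, -0.3845, 0.0701]
orientation: [[-0.022, 1.0, 0.0], [1.0, 0.022, -0.0], [-0.0, 0.0, -1.0]]
force: [-0.8, 0.6, -1.8]
gripper_width: 0.347
gripper_force: 41.3
```

Request:
step_arm(motion="15 0 0 0 0 0 0; 30 0 0 0 0 0 0; 45 0 0 0 0 0 0; 60 0 0 0 0 0 0; 60 0 0 0 0 0 0")

```text
time: 17.68
tool_pos: [0.4099, -0.385, 0.0699]
orientation: [[-0.021, 1.0, 0.0], [1.0, 0.021, -0.0], [-0.0, 0.0, -1.0]]
force: [0.3, -0.7, 0.1]
gripper_width: 0.704
gripper_force: 0.0
```

Request:
step_arm(motion="60 0 0 -35 0 0 0; 60 0 0 -90 0 0 0; 60 0 0 -150 0 0 0; 60 50 20 -150 0 0 0; 60 100 40 -150 0 0 0")

```text
time: 18.3
tool_pos: [0.4481, -0.2834, 0.2204]
orientation: [[-0.02, 1.0, 0.001], [1.0, 0.02, -0.001], [-0.001, 0.001, -1.0]]
force: [0.2, 0.5, 0.1]
gripper_width: 0.7
gripper_force: 0.0
```

Request:
step_arm(motion="60 50 18 0 0 0 0; 60 105 36 0 0 0 0; 60 160 55 0 0 0 0; 60 215 75 0 0 0 0; 60 270 94 0 0 0 0")

```text
time: 18.92
tool_pos: [0.5363, -0.0103, 0.22]
orientation: [[-0.021, 1.0, 0.001], [1.0, 0.021, -0.0], [-0.0, 0.001, -1.0]]
force: [1.3, -0.5, -0.3]
gripper_width: 0.701
gripper_force: 0.0
```

Request:
step_arm(motion="60 50 18 0 0 0 0; 60 100 36 0 0 0 0; 60 139 50 0 0 0 0; 60 139 50 0 0 0 0; 60 139 50 0 0 0 0")

```text
time: 19.55
tool_pos: [0.5827, 0.1276, 0.2197]
orientation: [[-0.022, 1.0, -0.0], [1.0, 0.022, -0.0], [-0.0, -0.0, -1.0]]
force: [0.2, -0.5, -0.1]
gripper_width: 0.7
gripper_force: 0.0
```

```bash
python3 - <<'E'
from h import *
im=tray();cv2.imwrite('pics/t7.png',cv2.resize(im[150:330,170:450],None,fx=2.5,fy=2.5)[...,::-1])
E
```

```text
tray [ 0.475 -0.348] [[0.33, -0.239], [0.633, -0.267], [0.619, -0.459], [0.316, -0.428]]
```

View pics/t7.png

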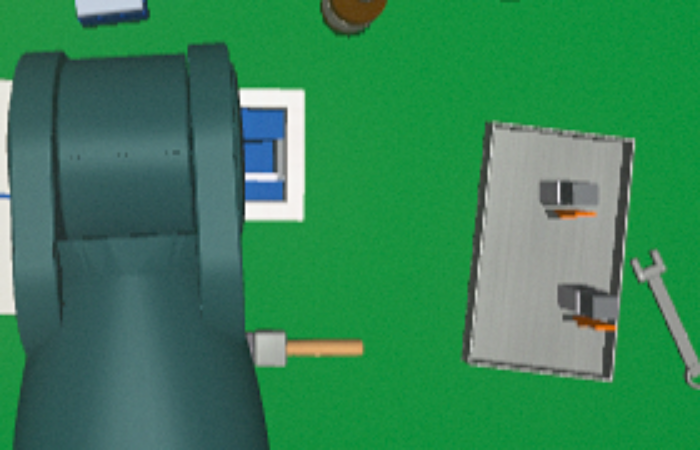

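Request:
step_arm(motion="60 0 0 50 0 0 0; 60 0 0 100 0 0 0; 60 0 0 130 0 0 0; 60 0 0 145 0 0 0; 60 0 0 150 0 0 0")

```text
time: 20.23
tool_pos: [0.583, 0.1273, 0.0699]
orientation: [[-0.02, 1.0, 0.0], [1.0, 0.02, -0.0], [-0.0, 0.0, -1.0]]
force: [0.0, -0.4, 0.2]
gripper_width: 0.701
gripper_force: 0.0
```

Request:
step_arm(motion="60 0 0 0 0 0 0; 15 0 0 0 0 0 0; 15 0 0 0 0 0 0; 15 0 0 0 0 0 0; 15 0 0 0 0 0 0", grip_force=40)

```text
time: 20.85
tool_pos: [0.5834, 0.1279, 0.0709]
orientation: [[-0.021, 1.0, 0.002], [1.0, 0.021, -0.0], [-0.0, 0.002, -1.0]]
force: [-1.3, -1.8, 8.6]
gripper_width: 0.343
gripper_force: 38.9
```

Request:
step_arm(motion="15 0 0 -10 0 0 0; 15 0 0 -40 0 0 0; 15 0 0 -75 0 0 0; 15 0 0 -110 0 0 0; 15 0 0 -130 0 0 0")

```text
time: 21.48
tool_pos: [0.5833, 0.128, 0.2023]
orientation: [[-0.022, 1.0, 0.002], [1.0, 0.022, 0.0], [0.0, 0.002, -1.0]]
force: [-0.1, 0.3, -1.3]
gripper_width: 0.337
gripper_force: 40.8
```

```bash
python3 - <<'E'
from h import *
st();snap('side','s8',(150,100,350,250),3)
E
```

```text
{'time': 21.475, 'joint_pos': [4.5619, 22.6457, 4.1579, 71.3769, -0.0005, 93.3285], 'tool_pos': [0.5833, 0.128, 0.2023], 'orientation': [[-0.0215, 0.9998, 0.0024], [0.9998, 0.0215, 0.0002], [0.0001, 0.0024, -1.0]], 'force': [-0.1483, 0.3419, -1.2939], 'torque': [0.0272, 0.0008, 0.0372], 'gripper_force': 40.7925, 'gripper_width': 0.337}
```

View pics/s8.png

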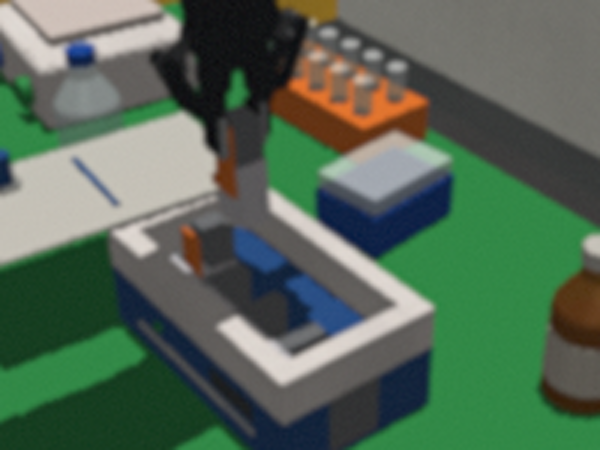

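Request:
step_arm(motion="15 -40 -4 0 0 0 0; 15 -90 -10 0 0 0 0; 15 -145 -16 0 0 0 0; 15 -200 -22 0 0 0 0; 15 -255 -28 0 0 0 0")

```text
time: 22.15
tool_pos: [0.5599, -0.1293, 0.1998]
orientation: [[-0.022, 1.0, 0.0], [1.0, 0.022, 0.0], [0.0, 0.0, -1.0]]
force: [0.8, 0.0, -0.6]
gripper_width: 0.342
gripper_force: 40.8
```

Request:
step_arm(motion="15 -55 -6 0 0 0 0; 15 -110 -12 0 0 0 0; 15 -150 -17 0 0 0 0; 15 -172 -19 0 0 0 0; 15 -172 -19 0 0 0 0")

```text
time: 22.78
tool_pos: [0.5448, -0.3008, 0.1994]
orientation: [[-0.02, 1.0, -0.0], [1.0, 0.02, 0.0], [0.0, -0.0, -1.0]]
force: [0.2, 0.3, -0.5]
gripper_width: 0.345
gripper_force: 40.8
```

Request:
step_arm(motion="15 0 0 50 0 0 0; 15 0 0 95 0 0 0; 15 0 0 118 0 0 0; 15 0 0 127 0 0 0; 15 0 0 130 0 0 0")

```text
time: 23.4
tool_pos: [0.5454, -0.2994, 0.0702]
orientation: [[-0.022, 1.0, 0.0], [1.0, 0.022, -0.0], [-0.0, 0.0, -1.0]]
force: [-0.1, 0.6, -0.8]
gripper_width: 0.339
gripper_force: 40.8
```

Request:
step_arm(motion="15 0 0 1 0 0 0; 15 0 0 1.5 0 0 0; 15 0 0 1.5 0 0 0")

```text
time: 23.78
tool_pos: [0.5456, -0.2999, 0.07]
orientation: [[-0.022, 1.0, 0.002], [1.0, 0.022, -0.001], [-0.001, 0.002, -1.0]]
force: [-1.4, 4.2, 9.2]
gripper_width: 0.343
gripper_force: 43.8
```

Request:
step_arm(motion="30 0 0 0 0 0 0; 45 0 0 0 0 0 0; 50 0 0 0 0 0 0; 50 0 0 0 0 0 0; 50 0 0 -40 0 0 0")

```text
time: 24.4
tool_pos: [0.5437, -0.2991, 0.1065]
orientation: [[-0.021, 1.0, -0.004], [1.0, 0.021, 0.003], [0.003, -0.004, -1.0]]
force: [-0.3, -0.4, -0.8]
gripper_width: 0.581
gripper_force: 0.0
```

Request:
step_arm(motion="60 0 0 -55 0 0 0; 60 0 0 -110 0 0 0; 60 50 5 -110 0 0 0; 60 105 10 -110 0 0 0; 60 160 15 -110 0 0 0")

```text
time: 25.02
tool_pos: [0.5565, -0.1383, 0.2184]
orientation: [[-0.021, 1.0, 0.0], [1.0, 0.021, -0.0], [-0.0, 0.0, -1.0]]
force: [0.3, 0.4, -0.1]
gripper_width: 0.7
gripper_force: 0.0
```

Request:
step_arm(motion="60 55 5 0 0 0 0; 60 110 10 0 0 0 0; 60 165 16 0 0 0 0; 60 220 22 0 0 0 0; 60 275 27 0 0 0 0")

```text
time: 25.65
tool_pos: [0.5777, 0.1376, 0.2183]
orientation: [[-0.021, 1.0, 0.0], [1.0, 0.021, -0.0], [-0.0, 0.0, -1.0]]
force: [0.9, -0.2, -0.1]
gripper_width: 0.707
gripper_force: 0.0
```

Request:
step_arm(motion="60 45 5 0 0 0 0; 60 48 5 0 0 0 0; 60 48 5 0 0 0 0")

```text
time: 26.02
tool_pos: [0.5816, 0.1837, 0.2182]
orientation: [[-0.022, 1.0, -0.0], [1.0, 0.022, -0.0], [-0.0, -0.0, -1.0]]
force: [0.1, -0.8, 0.1]
gripper_width: 0.701
gripper_force: 0.0
```

```bash
python3 - <<'E'
from h import *
st();im=tray();cv2.imwrite('pics/t9.png',cv2.resize(im[180:320,330:450],None,fx=4,fy=4)[...,::-1])
E
```

```text
{'time': 26.025, 'joint_pos': [9.8842, 23.7992, 8.4914, 74.7057, -0.0157, 98.6325], 'tool_pos': [0.5816, 0.1837, 0.2182], 'orientation': [[-0.0218, 0.9998, -0.0002], [0.9998, 0.0218, -0.0003], [-0.0003, -0.0002, -1.0]], 'force': [0.0517, -0.7666, 0.1279], 'torque': [-0.0446, 0.0006, -0.0393], 'gripper_force': 0.0, 'gripper_width': 0.7012}
tray [ 0.475 -0.348] [[0.33, -0.239], [0.633, -0.267], [0.619, -0.459], [0.316, -0.428]]
```

View pics/t9.png

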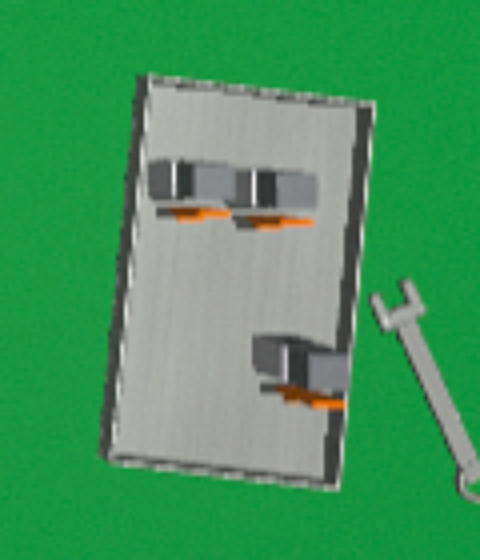

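Request:
step_arm(motion="60 0 0 50 0 0 0; 60 0 0 100 0 0 0; 60 0 0 130 0 0 0; 60 0 0 144 0 0 0; 60 0 0 148 0 0 0")

```text
time: 26.7
tool_pos: [0.5819, 0.1832, 0.0704]
orientation: [[-0.02, 1.0, -0.0], [1.0, 0.02, -0.0], [-0.0, -0.0, -1.0]]
force: [0.7, 0.8, 0.3]
gripper_width: 0.699
gripper_force: 0.0
```

Request:
step_arm(motion="60 0 0 0 0 0 0; 15 0 0 0 0 0 0; 15 0 0 0 0 0 0; 15 0 0 0 0 0 0; 15 0 0 0 0 0 0")

```text
time: 27.32
tool_pos: [0.5824, 0.184, 0.0715]
orientation: [[-0.022, 1.0, 0.002], [1.0, 0.022, 0.0], [0.0, 0.002, -1.0]]
force: [-0.7, -0.5, 9.2]
gripper_width: 0.345
gripper_force: 39.0
```

Request:
step_arm(motion="15 0 0 -10 0 0 0; 15 0 0 -40 0 0 0; 15 0 0 -75 0 0 0; 15 0 0 -110 0 0 0; 15 0 0 -130 0 0 0")

```text
time: 27.95
tool_pos: [0.582, 0.184, 0.2027]
orientation: [[-0.022, 1.0, 0.002], [1.0, 0.022, 0.0], [0.0, 0.002, -1.0]]
force: [-0.3, 0.5, -2.5]
gripper_width: 0.341
gripper_force: 40.9
```

Request:
step_arm(motion="15 0 0 0 0 0 0; 15 0 0 0 0 0 0")

```text
time: 28.2
tool_pos: [0.5813, 0.1839, 0.1995]
orientation: [[-0.021, 1.0, -0.001], [1.0, 0.021, -0.0], [-0.0, -0.001, -1.0]]
force: [0.3, 0.2, -2.1]
gripper_width: 0.342
gripper_force: 40.9
```

Request:
step_arm(motion="15 -40 -10 0 0 0 0; 15 -90 -25 0 0 0 0; 15 -140 -40 0 0 0 0; 15 -190 -60 0 0 0 0; 15 -240 -80 0 0 0 0")

```text
time: 28.82
tool_pos: [0.5055, -0.059, 0.1993]
orientation: [[-0.022, 1.0, -0.001], [1.0, 0.022, 0.0], [0.0, -0.001, -1.0]]
force: [0.6, -0.5, -0.6]
gripper_width: 0.342
gripper_force: 40.9
```

Request:
step_arm(motion="15 -50 -22 0 0 0 0; 15 -100 -44 0 0 0 0; 15 -150 -66 0 0 0 0; 15 -200 -88 0 0 0 0; 15 -240 -102 0 0 0 0")

```text
time: 29.45
tool_pos: [0.4085, -0.3013, 0.1993]
orientation: [[-0.02, 1.0, -0.001], [1.0, 0.02, 0.001], [0.001, -0.001, -1.0]]
force: [1.1, 1.0, -2.2]
gripper_width: 0.339
gripper_force: 40.9
```

Request:
step_arm(motion="15 0 0 0 0 0 0; 15 0 0 50 0 0 0; 15 0 0 95 0 0 0; 15 0 0 118 0 0 0; 15 0 0 127 0 0 0")

```text
time: 30.08
tool_pos: [0.4094, -0.2985, 0.0717]
orientation: [[-0.022, 1.0, -0.002], [1.0, 0.022, 0.002], [0.002, -0.002, -1.0]]
force: [-0.0, 0.8, -1.1]
gripper_width: 0.343
gripper_force: 40.9
```

Request:
step_arm(motion="15 0 0 2 0 0 0; 15 0 0 3 0 0 0; 15 0 0 3 0 0 0")

```text
time: 30.45
tool_pos: [0.4103, -0.3001, 0.0709]
orientation: [[-0.021, 1.0, 0.001], [1.0, 0.021, -0.001], [-0.001, 0.001, -1.0]]
force: [0.5, 0.6, -1.0]
gripper_width: 0.343
gripper_force: 40.9
```

Request:
step_arm(motion="15 0 0 1 0 0 0; 30 0 0 1 0 0 0; 45 0 0 1 0 0 0; 50 0 0 1 0 0 0; 50 0 0 1 0 0 0")

```text
time: 31.08
tool_pos: [0.41, -0.2999, 0.0693]
orientation: [[-0.021, 1.0, 0.0], [1.0, 0.021, -0.0], [-0.0, 0.0, -1.0]]
force: [-0.1, -0.2, 0.0]
gripper_width: 0.585
gripper_force: 0.0
```

Request:
step_arm(motion="50 0 0 -40 0 0 0; 50 0 0 -95 0 0 0; 50 0 0 -140 0 0 0; 50 50 0 -140 0 0 0; 50 110 0 -140 0 0 0", grip_force=25)

```text
time: 31.7
tool_pos: [0.4077, -0.1894, 0.2095]
orientation: [[-0.02, 1.0, 0.001], [1.0, 0.02, -0.001], [-0.001, 0.001, -1.0]]
force: [1.5, 0.6, 0.8]
gripper_width: 0.588
gripper_force: 0.0
```

```bash
python3 - <<'E'
from h import *
st();im=tray();cv2.imwrite('pics/ta.png',cv2.resize(im[150:330,130:450],None,fx=2.5,fy=2.5)[...,::-1])
r=im.astype(int);m=((r[...,2]-r[...,0]>35)&(r[...,2]-r[...,1]>25)).astype(np.uint8);m[:180]=0;m[300:]=0;m[:,:140]=0;m[:,260:]=0
n,l,s,c=cv2.connectedComponentsWithStats(m)
for i in range(1,n): print(s[i],c[i].round(1),pz('top',*c[i],.143).round(4))
E
```

```text
{'time': 31.7, 'joint_pos': [-35.3241, 8.1519, -15.3417, 66.4488, 0.005, 53.5566], 'tool_pos': [0.4077, -0.1894, 0.2095], 'orientation': [[-0.0195, 0.9998, 0.0009], [0.9998, 0.0195, -0.0005], [-0.0005, 0.0009, -1.0]], 'force': [1.5128, 0.6373, 0.7585], 'torque': [-0.0323, -0.0351, -0.0318], 'gripper_force': 0.0, 'gripper_width': 0.5878}
tray [ 0.434 -0.389] [[0.629, -0.24], [0.637, -0.536], [0.237, -0.535], [0.231, -0.245]]
[ 209  193   51   26 1084] [234.9 204.4] [0.5999 0.1299 0.143 ]
[209 221  51   9 414] [234.  225.4] [0.5418 0.1306 0.143 ]
[159 226  35   5  67] [176.2 228.4] [0.5294 0.2894 0.143 ]
[154 251   6   7  37] [156.5 254.2] [0.4576 0.3401 0.143 ]
```

View pics/ta.png

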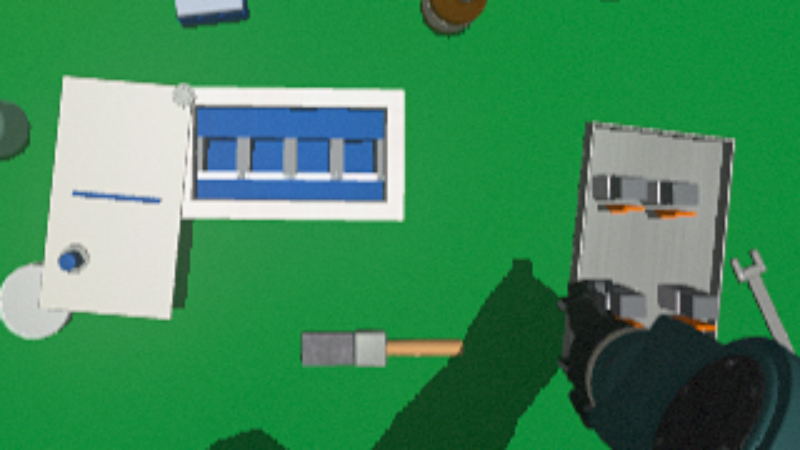

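Request:
step_arm(motion="50 50 6 0 0 0 -0.155; 50 105 12 0 0 0 -0.31; 50 160 18 0 0 0 -0.465; 50 212 24 0 0 0 -0.62; 50 263.5 30 0 0 0 -0.775")

```text
time: 32.38
tool_pos: [0.4319, 0.0759, 0.2094]
orientation: [[-0.718, 0.696, 0.0], [0.696, 0.718, -0.0], [-0.0, 0.0, -1.0]]
force: [0.6, 0.0, -0.4]
gripper_width: 0.588
gripper_force: 0.0
```

Request:
step_arm(motion="50 34 41 0 0 0 -0.155; 50 68 82 0 0 0 -0.31; 50 102 123 0 0 0 -0.465; 50 136 165 0 0 0 -0.62; 50 168 206.5 0 0 0 -0.775")

```text
time: 33.0
tool_pos: [0.4561, 0.3412, 0.2092]
orientation: [[-1.0, -0.006, 0.0], [-0.006, 1.0, -0.0], [-0.0, -0.0, -1.0]]
force: [1.2, -1.1, -0.4]
gripper_width: 0.588
gripper_force: 0.0
```

Request:
step_arm(motion="50 0 0 0 0 0 0; 50 0 0 0 0 0 0; 50 0 0 0 0 0 0")

```text
time: 33.38
tool_pos: [0.4563, 0.3382, 0.2095]
orientation: [[-1.0, 0.001, 0.0], [0.001, 1.0, -0.0], [-0.0, -0.0, -1.0]]
force: [0.5, 0.5, 0.1]
gripper_width: 0.584
gripper_force: 0.0
```

Request:
step_arm(motion="50 -0.5 1.5 50 0 0 0; 50 -0.5 1.5 89 0 0 0; 50 -0.5 1.5 89 0 0 0; 0 -0.5 1.5 89 0 0 0; 0 -0.5 1.5 89 0 0 0")

```text
time: 34.0
tool_pos: [0.4578, 0.341, 0.1222]
orientation: [[-1.0, -0.0, 0.003], [-0.0, 1.0, 0.001], [-0.003, 0.001, -1.0]]
force: [0.5, -1.0, 6.3]
gripper_width: 0.224
gripper_force: 25.0
```

Request:
step_arm(motion="0 0 0 0 0 0 0; 0 0 0 0 0 0 0")

```text
time: 34.25
tool_pos: [0.4579, 0.3412, 0.1222]
orientation: [[-1.0, -0.0, 0.003], [-0.0, 1.0, 0.001], [-0.003, 0.001, -1.0]]
force: [0.6, -1.3, 7.5]
gripper_width: 0.223
gripper_force: 25.1
```

Request:
step_arm(motion="0 16.9 -32.2 0 0 0 0; 0 28.2 -66.7 0 0 0 0; 0 33.7 -102.7 0 0 0 0; 0 33.2 -139 0 0 0 0; 0 26.6 -174.8 0 0 0 0")

```text
time: 34.88
tool_pos: [0.4307, 0.1652, 0.1217]
orientation: [[-1.0, -0.001, 0.002], [-0.001, 1.0, 0.001], [-0.002, 0.001, -1.0]]
force: [5.5, 3.0, 0.4]
gripper_width: 0.223
gripper_force: 25.1
```

Request:
step_arm(motion="0 -12.3 -34.2 0 0 0 0; 0 -30.1 -65.9 0 0 0 0; 0 -52.9 -94.2 0 0 0 0; 0 -80.1 -118.3 0 0 0 0; 0 -103.8 -133.8 0 0 0 0")

```text
time: 35.5
tool_pos: [0.5356, 0.0311, 0.1216]
orientation: [[-1.0, 0.0, 0.002], [0.0, 1.0, 0.0], [-0.002, 0.0, -1.0]]
force: [1.2, 5.5, 3.1]
gripper_width: 0.22
gripper_force: 25.8
```

Request:
step_arm(motion="0 0 0 0 0 0 0; 0 0 0 0 0 0 0")

```text
time: 35.75
tool_pos: [0.5349, 0.0315, 0.1215]
orientation: [[-1.0, 0.0, 0.002], [0.0, 1.0, -0.001], [-0.002, -0.001, -1.0]]
force: [-1.2, -4.0, 5.6]
gripper_width: 0.223
gripper_force: 26.0
```

Request:
step_arm(motion="0 -3.5 -1.9 0 0 0 0; 0 -7 -3.7 0 0 0 0; 0 -8.8 -4.7 0 0 0 0; 0 -8.8 -4.7 0 0 0 0; 0 -8.8 -4.7 0 0 0 0")

```text
time: 36.38
tool_pos: [0.5432, 0.0271, 0.1215]
orientation: [[-1.0, -0.0, 0.002], [-0.0, 1.0, -0.001], [-0.002, -0.001, -1.0]]
force: [-2.8, -4.8, 6.8]
gripper_width: 0.218
gripper_force: 26.1
```

Request:
step_arm(motion="0 -2 -1 0 0 0 0; 0 -4.4 -2.2 0 0 0 0; 0 -4.4 -2.2 0 0 0 0; 0 -4.4 -2.2 0 0 0 0")

```text
time: 36.88
tool_pos: [0.5446, 0.0267, 0.1211]
orientation: [[-1.0, -0.002, -0.004], [-0.002, 1.0, 0.002], [0.003, 0.002, -1.0]]
force: [-17.8, 6.5, 15.9]
gripper_width: 0.219
gripper_force: 27.3
```

Request:
step_arm(motion="30 0 0 0 0 0 0; 40 0 0 0 0 0 0; 40 0 0 0 0 0 0; 40 0 0 -30 0 0 0; 40 0 0 -60 0 0 0")

```text
time: 37.5
tool_pos: [0.5473, 0.0253, 0.181]
orientation: [[-1.0, -0.0, -0.0], [-0.0, 1.0, 0.0], [0.0, 0.0, -1.0]]
force: [0.6, -0.2, -0.7]
gripper_width: 0.467
gripper_force: 0.0
```

Request:
step_arm(motion="40 0 0 -50 0 0 0; 40 50 50 -60 0 0 0; 40 90 100 -60 0 0 0; 40 120 150 -60 0 0 0; 40 120 190 -60 0 0 0")

```text
time: 38.12
tool_pos: [0.4254, 0.2167, 0.241]
orientation: [[-1.0, -0.001, 0.001], [-0.001, 1.0, 0.0], [-0.001, 0.0, -1.0]]
force: [1.6, -0.4, -0.3]
gripper_width: 0.466
gripper_force: 0.0
```

```bash
python3 - <<'E'
from h import *
s=st();im,d=env.grab_frame('top');cv2.imwrite('pics/tb.png',cv2.resize(im[150:330,130:450],None,fx=2.5,fy=2.5)[...,::-1])
E
```

```text
{'time': 38.125, 'joint_pos': [17.2, 10.1806, -7.8321, 71.9318, 0.0038, 17.1368], 'tool_pos': [0.4254, 0.2167, 0.241], 'orientation': [[-1.0, -0.0011, 0.0009], [-0.0011, 1.0, 0.0004], [-0.0009, 0.0003, -1.0]], 'force': [1.5758, -0.3806, -0.2944], 'torque': [-0.0116, -0.012, -0.0057], 'gripper_force': 0.0, 'gripper_width': 0.466}
```

View pics/tb.png

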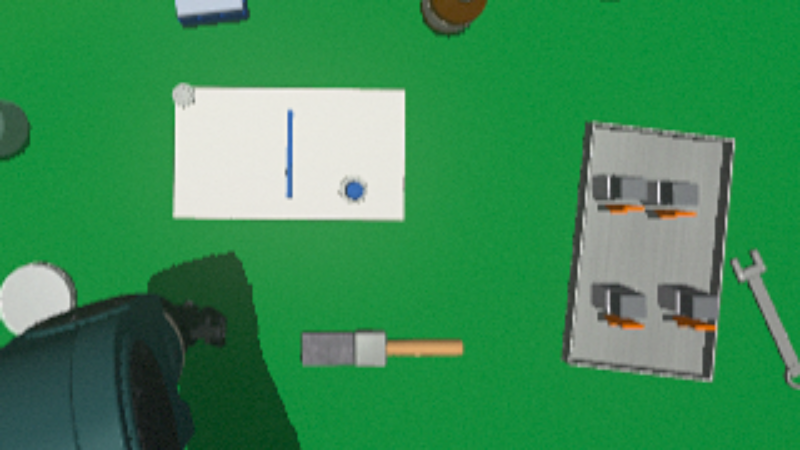

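The cover lies square over the module: its corners are at (175,88) and (405,90), and the knob is at (354,190). All four cassettes stand in the tray, and both bottles are where they started.

Request:
step_arm(motion="40 0 0 0 0 0 0; 40 0 0 0 0 0 0; 40 0 0 0 0 0 0")

```text
time: 38.55
tool_pos: [0.4276, 0.2144, 0.2403]
orientation: [[-1.0, 0.001, -0.0], [0.001, 1.0, -0.0], [0.0, -0.0, -1.0]]
force: [-0.5, 0.6, -0.0]
gripper_width: 0.467
gripper_force: 0.0
```

```bash
python3 -c "
from workcell import env
print(env.job_done())"
```

```text
the job is handed in; nothing more can be done
None
```

The job is handed in at about 39 s: all four cassettes stand in the tray, the cover is closed to its stop over the port, and both bottles are upright; no verdict came back.

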